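# Rock the stuck ball out of a dosing bottle

### The job

A steel ball is caught behind the ribs in the narrow clear neck of the white dosing bottle that hangs upside down in the drainer rack. Lift the bottle out, hold it mouth down over the white bowl and rock it well over to one side and the other until the ball works free and drops into the bowl. Then put the bottle back in the rack as it was, upside down with its neck through the slot, and leave the other things on the worktop where they are.

Things in the scene. Friction and masses are not known exactly. Their poses are not given: they have to be found in the camera images.
- dosing_bottle: Loose flat white plastic bottle, 0.15 kg, standing mouth DOWN. Origin: centre of the mouth, its lowest point; z up toward its base, y along its width, x along its thickness. Body: block 48 (x) x 68 (y) mm from z = 62 to 174 mm, a narrow grey level strip up each broad face; grasp near its top. Neck: clear, z = 0 to 62 mm, outside 22 (x) x 36 (y) mm, lip 27 x 41 mm, channel inside 16 (x) x 30 (y) mm
- upper_rib (a point): Root of the upper rib in the bottle's neck, on the channel's +y wall, 36 mm above the mouth; axes as the bottle's. The rib covers 12.5 of the channel's 30 mm and slopes up 20 degrees from root to tip, so the ball lies caught on it. It rolls off, and drops to the lower rib, when the bottle leans well over 20 degrees about its x axis with the -y side down; 35 to 40 degrees is ample
- lower_rib (a point): Root of the lower rib, of the same form, on the other (-y) wall, 10 mm above the mouth; axes as the bottle's. From here the ball rolls off and runs out of the mouth when the bottle leans as far the other way, +y side down
- ball_center (a point): Centre of the steel ball, 14 mm diameter, 12 g, at first on the upper rib inside the neck; it rolls freely
- rack_slot (a point): Centre of the slot in the top plate of the fixed steel drainer rack, at its upper face, 80 mm above the worktop. Plate 100 (x) x 130 (y) x 8 mm in the rack's axes; slot right through, 36 (x) x 50 (y) mm. The bottle's shoulder (its z = 62 mm) rests on the plate, the neck hangs in the slot, the bottle's width along the slot's length; the mouth is then 18 mm above the worktop
- bowl_in (a point): Centre of the inner floor of the loose white ceramic bowl, 150 mm wide over the rim, 45 mm high, 0.45 kg, standing on the worktop; z up
- soap_box: Bystander: small red carton, 47 x 64 x 44 mm; origin at the centre of its underside
- matchbox: Bystander: flat yellow and red box, 37 x 56 x 16 mm; origin at the centre of its underside
- spool: Bystander: spool of white thread standing on end, 28 mm diameter, 43 mm high; origin at the centre of its underside
- dropper: Bystander: small brown dropper bottle with a black top, 34 mm wide, 102 mm high; origin at the centre of its underside
There are look-alikes about, which are no part of the job. Leave any pink or turquoise look-alike of the dosing_bottle alone.

How it is judged:
By the outcome, as a careful person would: the job done as asked, in the order asked, and still so for the second after the job is handed in, with the robot touching nothing.
It also fails if it takes over 51 s, if anything falls off the work surface, if the arm or the gripper's body presses on something with over 40 N, if the wrist force passes 120 N, or if a joint passes its speed limit or range.

### The arm

A 7-joint arm with a two-finger parallel gripper is mounted at the origin on a cart in front of the work surface, level with it; the furniture and walls round the work are solid. World frame = base frame: x ahead of the robot, y to its left, z up, the work surface at z = 0. Lengths are in m, angles in degrees, forces in N, time in s.
With the tool pointing down it reaches from about 0.425 to 0.875 m from the base axis. Payload 4.7 kg.
Tool frame: the origin (TCP) lies midway between the tips of the shut fingers; the grasp point (between the pads) lies 19 mm behind it; z points along the fingers, y is the line along which they close (so a half turn about z gives the same grasp; the last joint's range is limited). The gripper opens to 87 mm and grips with 3 to 60 N. Pads are 19 mm wide; open, the fingers measure 117 mm over their backs; the gripper's body (75 mm by 190 mm) begins 51 mm behind the grasp point.
Start: joints at [65.266, 18.392, -4.016, 83.108, 1.295, 78.541, -3.26], TCP at [0.28, -0.587, 0.223] pointing down, gripper open.
Joint ranges: [-163.93, 163.93], [-17.29, 119.83], [-79.2, 71.16], [3.27, 140.29], [-89.18, 269.18], [5.43, 117.66], [-154.24, 154.24]. Speed limits (degrees/s): [147.25, 147.25, 180, 180, 180, 180, 180].

### API

Orientations are given as [roll, pitch, yaw] about the fixed x, y, z axes, in that order (R = Rz(yaw) Ry(pitch) Rx(roll)).
In Python, from cell import env gives the robot as it stands. The module is installed in compiled form; this text tells all that it offers.
- The arm moves only by the tool step_arm, never from a script. Its argument "rows" is a list of rows, each an object with "angular": the turn, a rotation vector about the tool's x, y, z in units of pi rad (1.0 is pi rad), a list of three; "slide": the shift along the tool's x, y, z in units of 500 mm (1.0 is 500 mm), a list of three; "jaw": the opening, from 0 (shut) to 1 (fully open). A call has 1 to 10 rows; each row shifts and turns the commanded pose from where the row before left it, along the tool's axes as they then stand; what a row does not reach is not made up. A row lasts 1/8 s, in which the tool goes at most 62.5 mm and 10.7 degrees, less where a joint would pass 70% of its speed; a pose out of reach is approached as far as the arm can. A call with a number of a shift or a turn outside -1 to 1 is refused whole. A call with a gripper value outside its range is refused whole. The fingers move at their own pace and stop on an object; "newtons" is the grip in N (left out, the last holds). Time passes only in rows, so rows that do not move let the fingers close. It gives the time, the measured TCP pose, the force, the opening and the grip force at its end, in the units of the state.
- env.get_obs(): the state, without advancing time (a new reading comes with each control period).
- env.read_camera(name): name is "scene" or "top" or "wrist"; returns the picture (480x640x3 uint8, red, green, blue); there is no depth.
- env.camera_info(name): a dict with "fx", "fy", "cx", "cy" (pixels), "R" (3x3) and "t" (3): a world point X has camera coordinates R X + t. Camera axes: x right, y down, z forward; pixel columns grow to the right and rows downward; lengths in m; the calibration is good to about 2 mm. A picture is of the moment at which its call begins: read the wrist's pose just before it. camera_info takes no time and is no camera call; for the wrist camera it gives the pose at the moment of the call.
- env.sign_off(): hands the job in; it is judged then, once.
The state is a dict: "time_s": time; "qpos": joint angles; "joint_velocities": joint speeds; "effort": joint torques, N m; "tool_pos": TCP position; "tool_rot": TCP orientation; "force": force on the tool from outside, world axes, zero at the start; "wrist_torque": the same for the moment, N m; "grip_width": finger opening in m; "grasp_force": force on a finger pad.
Only numpy, scipy, OpenCV 4.12 (cv2) and the standard library are available. Lean on these libraries where they do the work, as an engineer would, in place of code of your own. Each camera call takes 0.05 s, during which the arm holds its last target. There are 200 camera calls.

## Working session

There is one attempt and no reset: what is moved stays moved. The work goes in short steps, Python scripts to look and compute and a tool call to move; the robot and the scene stay as the last step left them, time stands still between calls to the robot, and variables do not carry over. Pictures are saved under pics/ and viewed, at most 10 in all, crops included, and the job is handed in when it is done.

Besides the shell and the picture viewer there is one more tool, called as name([rows], argument=value, ...), one row to a line, values as JSON. step_arm: Moves the arm, as the interface text tells. Shifts and turns lie within -1 to 1; 1 stands for 500 mm of shift or pi rad of turn. Its arguments: {"type":"object","properties":{"rows":{"type":"array"},"newtons":{"type":"number"}},"required":["rows"]}

```bash
mkdir -p pics
python3 - <<'E'
from cell import env
import cv2,numpy as np
o=env.get_obs();print(o)
for n in("scene","top"):
    im=env.read_camera(n);cv2.imwrite(f"pics/{n}0.png",im[:,:,::-1]);c=env.camera_info(n);print(n,c)
E
```

```text
{'time_s': 0.0, 'qpos': array([65.26524259, 18.44005869, -4.01500394, 83.17666095,  1.29560272,
       78.54032915, -3.26278315]), 'joint_velocities': array([ 0.00112743,  0.00648921,  0.03799062, -0.00589663, -0.06300351,
        0.01847279,  0.06763278]), 'effort': array([-4.82697978e-04, -4.91293001e+01, -4.04104041e-01, -3.12528241e+01,
       -6.39620307e-02,  4.38182498e-02,  1.82940507e-04]), 'tool_pos': array([ 0.27996947, -0.58598744,  0.22143471]), 'tool_rot': array([-1.79888229e+02,  6.57696530e-03,  2.55413890e+01]), 'force': array([-0.270981  ,  0.16716019,  0.68886611]), 'wrist_torque': array([ 0.01061492, -0.01989725,  0.00130415]), 'grasp_force': 0.0, 'grip_width': 0.08668201185560423}
scene {'fx': 570.6980120436806, 'fy': 570.6980120436806, 'cx': 316.9551058437905, 'cy': 240.35950551759598, 'R': array([[-0.85557636, -0.51728164,  0.02021891],
       [-0.21973073,  0.32751294, -0.91894161],
       [ 0.46872967, -0.79066743, -0.393875  ]]), 't': array([0.37618035, 0.24926422, 0.89956727])}
top {'fx': 483.88857076364053, 'fy': 483.88857076364053, 'cx': 322.45497626947855, 'cy': 244.05863117046533, 'R': array([[-0.0193501 , -0.99952836, -0.0238461 ],
       [-0.99198241,  0.02217225, -0.12441579],
       [ 0.12488584,  0.02124745, -0.99194358]]), 't': array([-0.13229138,  0.53821827,  1.05819807])}
```

View pics/scene0.png

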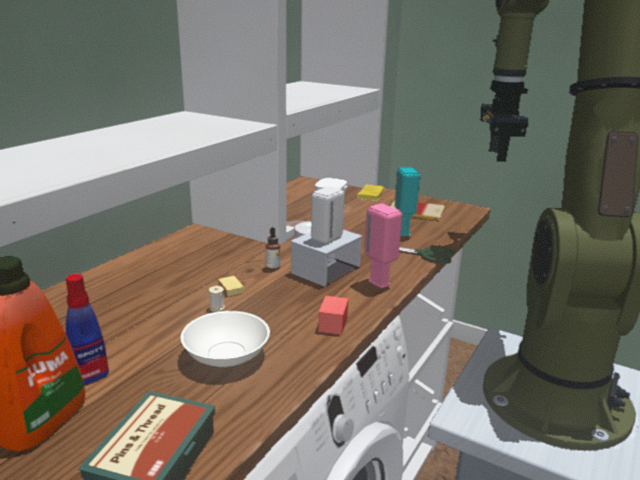

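View pics/top0.png

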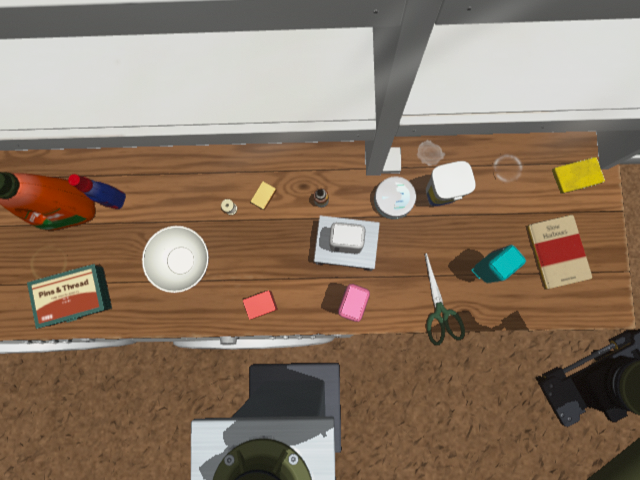

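The scene view shows the rack at (327,255) with the white bottle in it at (327,215), and the bowl at (225,340). In the top view the bottle's top is at (348,235), the rack plate at (346,243) and the bowl at (176,258).

Things that could be mistaken for it, by top-view pixel:
- pink bottle (354,302)
- turquoise bottle (500,263)
- white-capped jar (452,180)
- white round tub (395,197)

I choose the white bottle in the rack slot.

```bash
cat > h.py <<'E'
import cv2,numpy as np
from cell import env
def ray(n,px,z):
    c=env.camera_info(n);R=np.array(c['R']);C=-R.T@c['t']
    d=R.T@np.array([(px[0]-c['cx'])/c['fx'],(px[1]-c['cy'])/c['fy'],1.]);return C+d*(z-C[2])/d[2]
def proj(n,X):
    c=env.camera_info(n);p=np.array(c['R'])@X+c['t'];return np.array([c['fx']*p[0]/p[2]+c['cx'],c['fy']*p[1]/p[2]+c['cy']])
E
python3 - <<'E'
from h import *
a=cv2.imread('pics/top0.png');s=cv2.imread('pics/scene0.png')
w=np.hstack([cv2.resize(a[205:285,300:400],(400,320),interpolation=cv2.INTER_CUBIC),cv2.resize(s[170:300,270:370],(400,520),interpolation=cv2.INTER_CUBIC)[:320]])
cv2.imwrite('pics/crop.png',w)
print('hsv samples',cv2.cvtColor(a,cv2.COLOR_BGR2HSV)[[235,258,222,258,235],[348,325,345,370,370]])
h=cv2.cvtColor(a,cv2.COLOR_BGR2HSV)
m=((h[...,1]<60)&(h[...,2]>110)).astype(np.uint8)
for nm,(x0,y0,x1,y1),z in(('rack',(305,205,390,280),.08),('bowl',(135,215,215,300),.045)):
    k=np.zeros_like(m);k[y0:y1,x0:x1]=m[y0:y1,x0:x1]
    c=max(cv2.findContours(k,0,2)[0],key=cv2.contourArea)[:,0]
    P=np.array([ray('top',p,z)[:2] for p in c]).astype(np.float32)
    print(nm,cv2.minAreaRect(P),cv2.boxPoints(cv2.minAreaRect(P)).round(3).tolist(), cv2.minEnclosingCircle(P))
for nm,p,z in(('pink',(354,302),.15),('spool',(228,206),.04),('dropper',(320,193),.1),('soap',(259,305),.044),('divider foot',(375,172),0.0),('tub',(395,197),.03)):print(nm,ray('top',p,z).round(3))
E
```

```text
hsv samples [[ 20   3 230]
 [102  12 209]
 [ 98  11 193]
 [ 99  12 219]
 [100  11 210]]
rack ((0.5338793992996216, -0.19634893536567688), (0.1311541050672531, 0.10234534740447998), 81.91207885742188) [[0.4740000069141388, -0.2540000081062317], [0.574999988079071, -0.2680000066757202], [0.593999981880188, -0.13899999856948853], [0.492000013589859, -0.12399999797344208]] ((0.5336621999740601, -0.1964620053768158), 0.08169189095497131)
bowl ((0.5080999732017517, 0.18643152713775635), (0.14890339970588684, 0.1480674147605896), 88.8553695678711) [[0.43299999833106995, 0.11299999803304672], [0.5809999704360962, 0.11100000143051147], [0.5839999914169312, 0.2590000033378601], [0.4359999895095825, 0.2619999945163727]] ((0.5082750916481018, 0.1865842640399933), 0.07549119740724564)
pink [ 0.404 -0.206  0.15 ]
spool [0.626 0.069 0.04 ]
dropper [ 0.637 -0.142  0.1  ]
soap [ 0.402 -0.001  0.044]
divider foot [ 0.708 -0.27   0.   ]
tub [ 0.64  -0.311  0.03 ]
```

View pics/crop.png

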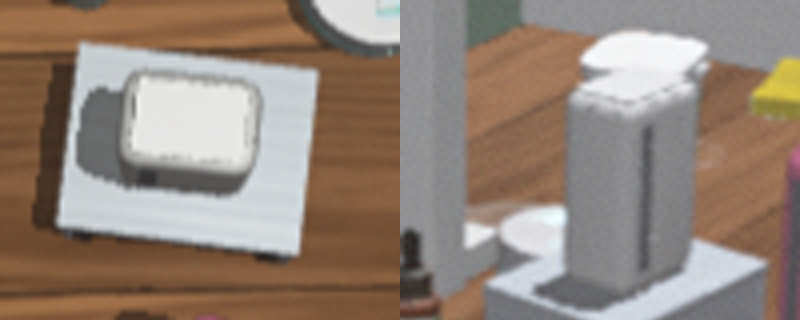

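The crop confirms the choice: a white body with a dark level strip, standing on the rack plate, its top face at about (347,235) in the top view. The rack measures 131 x 102 mm and the bowl 149 mm, both as stated. Next, the bottle top.

Run:
```python
from h import *
a=cv2.imread('pics/top0.png');h=cv2.cvtColor(a,cv2.COLOR_BGR2HSV).astype(int)
# body warm-white/gray vs bluish plate: use b-r difference
d=a[...,0].astype(int)-a[...,2]
k=((d<4)&(h[...,2]>200)).astype(np.uint8);k[:218]=0;k[255:]=0;k[:,:325]=0;k[:,372:]=0
c=max(cv2.findContours(k,0,2)[0],key=cv2.contourArea)[:,0]
P=np.array([ray('top',p,.192)[:2] for p in c]).astype(np.float32)
print('top',cv2.boundingRect(c),cv2.minAreaRect(P))
o=env.get_obs();print(ray('top',(347.5,234.5),.192))
```

```text
top (333, 224, 30, 23) ((0.5312488079071045, -0.19614265859127045), (0.05704518035054207, 0.038809556514024734), 82.87484741210938)
[ 0.53264152 -0.19540926  0.192     ]
```

```bash
cat >> h.py <<'E'
from scipy.spatial.transform import Rotation as Ro
def go(pos,R=None,o=None):
    o=o or env.get_obs();A=Ro.from_euler('xyz',o['tool_rot'],degrees=True)
    print('slide',(A.inv().apply(np.array(pos)-o['tool_pos'])/.5).round(4), end=' ')
    if R is not None: print('turn',((A.inv()*R).as_rotvec()/np.pi).round(4))
down=lambda yaw:Ro.from_euler('xyz',[180,0,yaw],degrees=True)
E
python3 - <<'E'
from h import *
go([.532,-.196,.30],down(82))
E
```

```text
slide [ 0.7911 -0.4868 -0.1561] turn [-5.000e-04 -2.000e-04 -3.136e-01]
```

step_arm([
  {"slide": [0,0,-0.1],"angular": [0,0,0],"jaw": 1},
  {"slide": [0.03,-0.02,-0.056],"angular": [0,0,0],"jaw": 1},
  {"slide": [0.095,-0.058,0],"angular": [0,0,0],"jaw": 1},
  {"slide": [0.095,-0.058,0],"angular": [0,0,0],"jaw": 1},
  {"slide": [0.095,-0.058,0],"angular": [0,0,0],"jaw": 1},
  {"slide": [0.095,-0.058,0],"angular": [0,0,0],"jaw": 1},
  {"slide": [0.095,-0.058,0],"angular": [0,0,0],"jaw": 1},
  {"slide": [0.095,-0.058,0],"angular": [0,0,0],"jaw": 1},
  {"slide": [0.095,-0.058,0],"angular": [0,0,0],"jaw": 1},
  {"slide": [0.095,-0.058,0],"angular": [0,0,0],"jaw": 1},
])

```text
time_s: 1.35
tool_pos: [0.5328, -0.1963, 0.3002]
tool_rot: [-180.0, 0.0, 25.5]
force: [1.2, 0.3, -0.4]
grip_width: 0.0867
grasp_force: 0.0
```

step_arm([
  {"slide": [0,0,0],"angular": [0,0,-0.053],"jaw": 1},
  {"slide": [0,0,0],"angular": [0,0,-0.053],"jaw": 1},
  {"slide": [0,0,0],"angular": [0,0,-0.053],"jaw": 1},
  {"slide": [0,0,0],"angular": [0,0,-0.053],"jaw": 1},
  {"slide": [0,0,0],"angular": [0,0,-0.053],"jaw": 1},
  {"slide": [0,0,0],"angular": [0,0,-0.049],"jaw": 1},
  {"slide": [0,0,0],"angular": [0,0,0],"jaw": 1},
])

```text
time_s: 2.22
tool_pos: [0.5321, -0.1978, 0.3001]
tool_rot: [-180.0, -0.0, 82.0]
force: [-0.7, -0.4, 0.3]
grip_width: 0.087
grasp_force: 0.0
```

Run:
```python
from h import *
o=env.get_obs();print(o['time_s'],o['tool_pos'],o['tool_rot'],o['qpos'])
ci=env.camera_info('wrist')
cv2.imwrite('pics/w1.png',env.read_camera('wrist')[:,:,::-1])
go([.532,-.196,.143],down(82))
for x in(-.024,.024):
  for y in(-.034,.034):
    a=np.radians(-8);print(proj('wrist',np.array([.532+x*np.cos(a)-y*np.sin(a),-.196+x*np.sin(a)+y*np.cos(a),.192])).round())
```

```text
2.225 [ 0.53205741 -0.19781198  0.30008839] [-1.79954441e+02 -1.00587193e-02  8.19631334e+01] [ 41.16717247   8.3585002  -26.2699915   87.29716429   3.69727228
  85.25362073   6.79302096]
slide [ 0.0036 -0.0006  0.3144] turn [-0.0002 -0.     -0.0006]
[288. 276.]
[286. 196.]
[345. 276.]
[347. 196.]
```

View pics/w1.png

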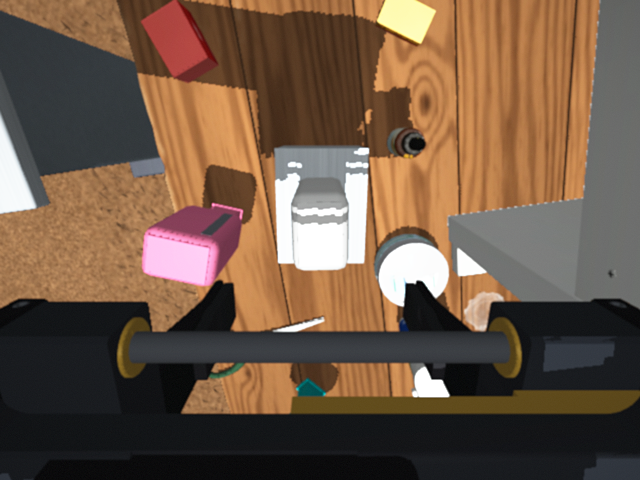

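The wrist view shows the bottle's top at cols 291–348, rows 205–270, matching the prediction (287–346, 196–276). The fingers straddle it clear of the pink bottle at (190,245). Descending.

step_arm([
  {"slide": [0.0036,0,0.08],"angular": [0,0,0],"jaw": 1},
  {"slide": [0,0,0.08],"angular": [0,0,0],"jaw": 1},
  {"slide": [0,0,0.08],"angular": [0,0,0],"jaw": 1},
  {"slide": [0,0,0.05],"angular": [0,0,0],"jaw": 1},
  {"slide": [0,0,0.024],"angular": [0,0,0],"jaw": 1},
  {"slide": [0,0,0],"angular": [0,0,0],"jaw": 1},
])

```text
time_s: 3.02
tool_pos: [0.5323, -0.196, 0.1432]
tool_rot: [-179.9, -0.0, 82.0]
force: [-0.3, 0.6, 0.7]
grip_width: 0.0871
grasp_force: 0.0
```

step_arm([
  {"slide": [0,0,0],"angular": [0,0,0],"jaw": 0.3},
  {"slide": [0,0,0],"angular": [0,0,0],"jaw": 0.3},
  {"slide": [0,0,0],"angular": [0,0,0],"jaw": 0.3},
  {"slide": [0,0,0],"angular": [0,0,0],"jaw": 0.3},
  {"slide": [0,0,0],"angular": [0,0,0],"jaw": 0.3},
  {"slide": [0,0,0],"angular": [0,0,0],"jaw": 0.3},
], newtons=35)

```text
time_s: 3.78
tool_pos: [0.5326, -0.1961, 0.1437]
tool_rot: [180.0, 0.0, 82.1]
force: [1.1, -0.9, 0.6]
grip_width: 0.0479
grasp_force: 34.9
```

step_arm([
  {"slide": [0,0,-0.03],"angular": [0,0,0],"jaw": 0.3},
  {"slide": [0,0,-0.05],"angular": [0,0,0],"jaw": 0.3},
  {"slide": [0,0,-0.06],"angular": [0,0,0],"jaw": 0.3},
  {"slide": [0,0,-0.06],"angular": [0,0,0],"jaw": 0.3},
  {"slide": [0,0,-0.05],"angular": [0,0,0],"jaw": 0.3},
  {"slide": [0,0,-0.03],"angular": [0,0,0],"jaw": 0.3},
  {"slide": [0,0,0],"angular": [0,0,0],"jaw": 0.3},
])

```text
time_s: 4.65
tool_pos: [0.5331, -0.1961, 0.2847]
tool_rot: [179.9, 0.0, 82.1]
force: [0.4, -0.6, -1.9]
grip_width: 0.048
grasp_force: 34.9
```

step_arm([
  {"slide": [0.04,-0.008,0],"angular": [0,0,0],"jaw": 0.3},
  {"slide": [0.08,-0.016,0],"angular": [0,0,0],"jaw": 0.3},
  {"slide": [0.1,-0.021,0],"angular": [0,0,0],"jaw": 0.3},
  {"slide": [0.1,-0.021,0],"angular": [0,0,0],"jaw": 0.3},
  {"slide": [0.1,-0.021,0],"angular": [0,0,0],"jaw": 0.3},
  {"slide": [0.1,-0.021,0],"angular": [0,0,0],"jaw": 0.3},
  {"slide": [0.1,-0.021,0],"angular": [0,0,0],"jaw": 0.3},
  {"slide": [0.08,-0.016,0],"angular": [0,0,0],"jaw": 0.3},
  {"slide": [0.052,-0.009,0],"angular": [0,0,0],"jaw": 0.3},
])

```text
time_s: 5.78
tool_pos: [0.5056, 0.191, 0.2825]
tool_rot: [-179.9, 0.0, 82.3]
force: [-0.8, 0.5, -1.6]
grip_width: 0.0479
grasp_force: 34.9
```

step_arm([
  {"slide": [0,0,0],"angular": [0,0,-0.04],"jaw": 0.3},
  {"slide": [0,0,0],"angular": [0,0,-0.04],"jaw": 0.3},
  {"slide": [0,0,0],"angular": [0,0,-0.04],"jaw": 0.3},
  {"slide": [0,0,0],"angular": [0,0,-0.036],"jaw": 0.3},
  {"slide": [0,0,0],"angular": [0,0,0],"jaw": 0.3},
])

```text
time_s: 6.4
tool_pos: [0.5067, 0.1881, 0.2824]
tool_rot: [-179.9, -0.0, 110.2]
force: [-0.0, -0.3, -1.8]
grip_width: 0.0482
grasp_force: 34.9
```

Run:
```python
from h import *
o=env.get_obs();print(o['time_s'],o['tool_pos'],o['tool_rot'],o['qpos'],o['grip_width'])
s=env.read_camera('scene')
cv2.imwrite('pics/s2.png',s[:,:,::-1])
X=np.array([o['tool_pos'][0],o['tool_pos'][1],o['tool_pos'][2]-.125+.03]);p=proj('scene',X).astype(int);print(p)
cv2.imwrite('pics/s2c.png',cv2.resize(s[p[1]-120:p[1]+80,p[0]-90:p[0]+90,::-1],None,fx=3,fy=3,interpolation=cv2.INTER_CUBIC))
go([.508,.187,.195],down(110))
```

```text
6.4 [0.5066783  0.18805558 0.28243566] [-1.79875384e+02 -2.26722703e-02  1.10170013e+02] [ 19.99467573   7.15080094 -46.74707208  92.00776358   5.20185824
  83.22841839  -6.98506108] 0.048192555492165494
[222 257]
slide [-0.0023  0.0016  0.1753] turn [-0.0005 -0.0001  0.0005]
```

View pics/s2c.png

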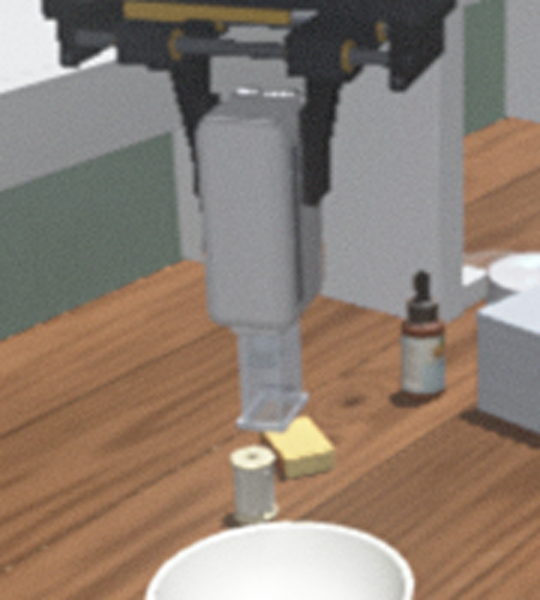

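The bottle is held upright, clear neck just above the bowl. Now lower it and lean to the first side, pivoting about the mouth.

step_arm([
  {"slide": [0,0.0016,0.05],"angular": [0,0,0],"jaw": 0.3},
  {"slide": [0,0,0.06],"angular": [0,0,0],"jaw": 0.3},
  {"slide": [0,0,0.05],"angular": [0,0,0],"jaw": 0.3},
  {"slide": [0,0,0.025],"angular": [0,0,0],"jaw": 0.3},
  {"slide": [-0.0331,0,0.0022],"angular": [0,0.0422,0],"jaw": 0.3},
  {"slide": [-0.0331,0,0.0022],"angular": [0,0.0422,0],"jaw": 0.3},
  {"slide": [-0.0331,0,0.0022],"angular": [0,0.0422,0],"jaw": 0.3},
  {"slide": [-0.0331,0,0.0022],"angular": [0,0.0422,0],"jaw": 0.3},
  {"slide": [-0.0331,0,0.0022],"angular": [0,0.0422,0],"jaw": 0.3},
  {"slide": [0,0,0],"angular": [0,0,0],"jaw": 0.3},
])

```text
time_s: 7.7
tool_pos: [0.5365, 0.1095, 0.1611]
tool_rot: [-179.6, -38.0, 109.4]
force: [-0.4, 0.2, -1.4]
grip_width: 0.0475
grasp_force: 34.9
```

```bash
cat >> h.py <<'E'
def st(nm=None):
    o=env.get_obs();A=Ro.from_euler('xyz',o['tool_rot'],degrees=True);z=A.apply([0,0,1])
    print(o['time_s'],'tcp',o['tool_pos'].round(4),'mouth',(o['tool_pos']+.125*z).round(4),'lean',np.degrees(np.arccos(-z[2])).round(1),z.round(2),'q',o['qpos'].round(),'w',o['grip_width'])
    if nm:
        s=env.read_camera('scene');p=proj('scene',np.array([.508,.187,.08])).astype(int)
        cv2.imwrite(f'pics/{nm}.png',cv2.resize(s[p[1]-100:p[1]+100,p[0]-100:p[0]+100,::-1],None,fx=3,fy=3,interpolation=cv2.INTER_CUBIC))
    return o
E
python3 - <<'E'
from h import *
st('a1')
E
```

```text
7.7 tcp [0.5365 0.1095 0.1611] mouth [0.5101 0.1819 0.0626] lean 38.0 [-0.21  0.58 -0.79] q [ 40.  27. -42.  95. -18.  79.  25.] w 0.04752481088046509
```

step_arm([
  {"slide": [0,0,0],"angular": [0,0,0],"jaw": 0.3},
  {"slide": [0,0,0],"angular": [0,0,0],"jaw": 0.3},
  {"slide": [0,0,0],"angular": [0,0,0],"jaw": 0.3},
  {"slide": [0,0,0],"angular": [0,0,0],"jaw": 0.3},
  {"slide": [0,0,0],"angular": [0,0,0],"jaw": 0.3},
])

```text
time_s: 8.38
tool_pos: [0.5355, 0.115, 0.1646]
tool_rot: [180.0, -37.9, 110.2]
force: [0.3, -0.4, -1.5]
grip_width: 0.0479
grasp_force: 34.9
```

step_arm([
  {"slide": [0.0331,0,0.0022],"angular": [0,-0.0422,0],"jaw": 0.3},
  {"slide": [0.0331,0,0.0022],"angular": [0,-0.0422,0],"jaw": 0.3},
  {"slide": [0.0331,0,0.0022],"angular": [0,-0.0422,0],"jaw": 0.3},
  {"slide": [0.0331,0,0.0022],"angular": [0,-0.0422,0],"jaw": 0.3},
  {"slide": [0.0331,0,0.0022],"angular": [0,-0.0422,0],"jaw": 0.3},
  {"slide": [0.0331,0,0.0022],"angular": [0,-0.0422,0],"jaw": 0.3},
  {"slide": [0.0331,0,0.0022],"angular": [0,-0.0422,0],"jaw": 0.3},
  {"slide": [0.0331,0,0.0022],"angular": [0,-0.0422,0],"jaw": 0.3},
  {"slide": [0.0331,0,0.0022],"angular": [0,-0.0422,0],"jaw": 0.3},
  {"slide": [0.0331,0,0.0022],"angular": [0,-0.0422,0],"jaw": 0.3},
])

```text
time_s: 9.62
tool_pos: [0.482, 0.2608, 0.1647]
tool_rot: [179.9, 38.1, 110.1]
force: [0.7, 0.1, -1.4]
grip_width: 0.0478
grasp_force: 34.9
```

step_arm([
  {"slide": [0,0,0],"angular": [0,0,0],"jaw": 0.3},
  {"slide": [0,0,0],"angular": [0,0,0],"jaw": 0.3},
  {"slide": [0,0,0],"angular": [0,0,0],"jaw": 0.3},
  {"slide": [0,0,0],"angular": [0,0,0],"jaw": 0.3},
  {"slide": [0,0,0],"angular": [0,0,0],"jaw": 0.3},
])

```text
time_s: 10.25
tool_pos: [0.483, 0.2588, 0.1652]
tool_rot: [179.9, 38.0, 110.0]
force: [-0.3, -0.6, -1.7]
grip_width: 0.0479
grasp_force: 34.9
```

Run:
```python
from h import *
st('a2')
```

```text
10.25 tcp [0.483  0.2588 0.1652] mouth [0.5094 0.1866 0.0666] lean 38.0 [ 0.21 -0.58 -0.79] q [-17.  27. -45.  95.  46.  95. -51.] w 0.04786468347187241
```

View pics/a2.png

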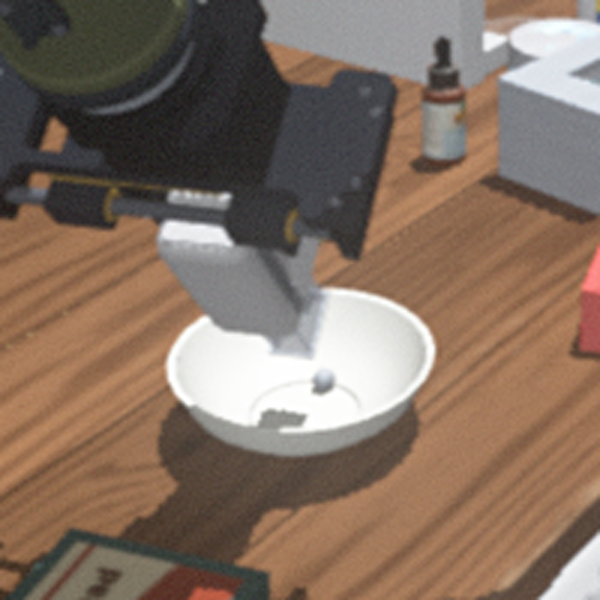

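The ball is out and lies in the bowl, at (322,380) in the crop. Now bring the bottle upright and lift it.

step_arm([
  {"slide": [-0.0331,0,-0.03],"angular": [0,0.0422,0],"jaw": 0.3},
  {"slide": [-0.0331,0,-0.03],"angular": [0,0.0422,0],"jaw": 0.3},
  {"slide": [-0.0331,0,-0.03],"angular": [0,0.0422,0],"jaw": 0.3},
  {"slide": [-0.0331,0,-0.03],"angular": [0,0.0422,0],"jaw": 0.3},
  {"slide": [-0.0331,0,-0.03],"angular": [0,0.0422,0],"jaw": 0.3},
  {"slide": [0,0,-0.03],"angular": [0,0,0.05],"jaw": 0.3},
  {"slide": [0,0,-0.02],"angular": [0,0,0.05],"jaw": 0.3},
  {"slide": [0,0,0],"angular": [0,0,0.05],"jaw": 0.3},
  {"slide": [0,0,0],"angular": [0,0,0.005],"jaw": 0.3},
  {"slide": [0,0,0],"angular": [0,0,0],"jaw": 0.3},
])

```text
time_s: 11.55
tool_pos: [0.4981, 0.2158, 0.2887]
tool_rot: [-180.0, 0.1, 82.4]
force: [-0.4, 0.2, -2.8]
grip_width: 0.0476
grasp_force: 34.9
```

Run:
```python
from h import *
st();go([.5326,-.1961,.29],down(82.1))
```

```text
11.55 tcp [0.4981 0.2158 0.2887] mouth [0.4981 0.2157 0.1637] lean 0.1 [-0. -0. -1.] q [ 16.   7. -46.  91.   5.  84. -38.] w 0.04764731500745719
slide [-0.8074  0.1775 -0.0018] turn [-0.0001  0.0003  0.0016]
```

step_arm([
  {"slide": [-0.05,0.011,0],"angular": [0,0,0.0016],"jaw": 0.3},
  {"slide": [-0.09,0.02,0],"angular": [0,0,0],"jaw": 0.3},
  {"slide": [-0.1,0.022,0],"angular": [0,0,0],"jaw": 0.3},
  {"slide": [-0.1,0.022,0],"angular": [0,0,0],"jaw": 0.3},
  {"slide": [-0.1,0.022,0],"angular": [0,0,0],"jaw": 0.3},
  {"slide": [-0.1,0.022,0],"angular": [0,0,0],"jaw": 0.3},
  {"slide": [-0.1,0.022,0],"angular": [0,0,0],"jaw": 0.3},
  {"slide": [-0.09,0.02,0],"angular": [0,0,0],"jaw": 0.3},
  {"slide": [-0.05,0.011,0],"angular": [0,0,0],"jaw": 0.3},
  {"slide": [-0.0274,0.0055,0],"angular": [0,0,0],"jaw": 0.3},
])

```text
time_s: 12.8
tool_pos: [0.5295, -0.1977, 0.2884]
tool_rot: [-179.9, -0.0, 81.9]
force: [-0.0, -0.5, -0.3]
grip_width: 0.0481
grasp_force: 34.9
```

step_arm([
  {"slide": [0,0,0],"angular": [0,0,0],"jaw": 0.3},
  {"slide": [0,0,0],"angular": [0,0,0],"jaw": 0.3},
  {"slide": [0,0,0],"angular": [0,0,0],"jaw": 0.3},
])

```text
time_s: 13.18
tool_pos: [0.5302, -0.1945, 0.2892]
tool_rot: [180.0, -0.0, 82.1]
force: [-0.2, -0.4, -1.5]
grip_width: 0.0479
grasp_force: 34.9
```

Run:
```python
from h import *
o=st();go([.5326,-.1961,.1445],down(82.1))
s=env.read_camera('scene');p=proj('scene',np.array([.533,-.196,.17])).astype(int)
cv2.imwrite('pics/b1.png',cv2.resize(s[p[1]-75:p[1]+75,p[0]-75:p[0]+75,::-1],None,fx=4,fy=4,interpolation=cv2.INTER_CUBIC))
for z in(.062,.0):
  q=proj('scene',o['tool_pos']+[0,0,-.125+z]);print('axis px in crop',(q-p+75)*4)
```

```text
13.175 tcp [ 0.5302 -0.1945  0.2892] mouth [ 0.5302 -0.1945  0.1642] lean 0.0 [ 0.  0. -1.] q [ 42.   8. -27.  89.   4.  84.   7.] w 0.0479108250108726
slide [-0.0025  0.0052  0.2894] turn [ 0.0001 -0.      0.    ]
axis px in crop [308.05791326 204.20168836]
axis px in crop [304.71378224 314.48470919]
```

View pics/b1.png

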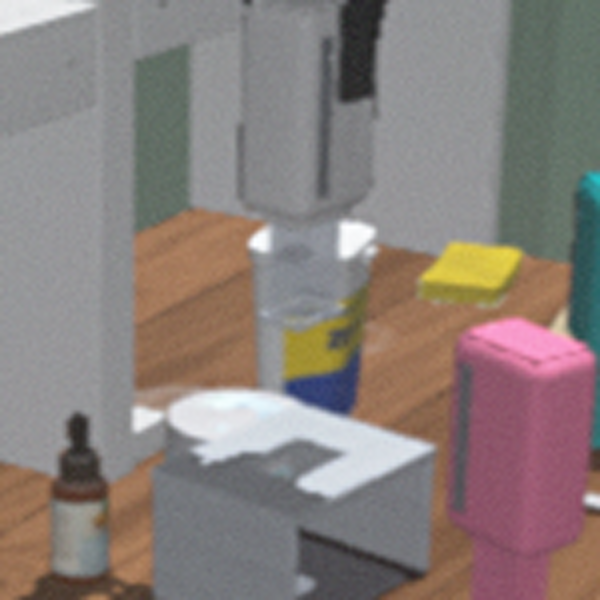

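The bottle hangs straight, with no slip: its neck bottom is at crop (305,310) as predicted, and the slot lies below at (305,460). Correct 3 mm and lower.

step_arm([
  {"slide": [-0.0025,0.0052,0],"angular": [0,0,0],"jaw": 0.3},
  {"slide": [0,0,0.04],"angular": [0,0,0],"jaw": 0.3},
  {"slide": [0,0,0.05],"angular": [0,0,0],"jaw": 0.3},
  {"slide": [0,0,0.03],"angular": [0,0,0],"jaw": 0.3},
  {"slide": [0,0,0.02],"angular": [0,0,0],"jaw": 0.3},
  {"slide": [0,0,0],"angular": [0,0,0],"jaw": 0.3},
])

```text
time_s: 13.98
tool_pos: [0.5321, -0.1977, 0.2185]
tool_rot: [-180.0, -0.0, 82.0]
force: [-0.4, -0.5, -0.9]
grip_width: 0.0477
grasp_force: 34.9
```

step_arm([
  {"slide": [0,0,0.03],"angular": [0,0,0],"jaw": 0.3},
  {"slide": [0,0,0.03],"angular": [0,0,0],"jaw": 0.3},
  {"slide": [0,0,0.03],"angular": [0,0,0],"jaw": 0.3},
  {"slide": [0,0,0.02],"angular": [0,0,0],"jaw": 0.3},
  {"slide": [0,0,0],"angular": [0,0,0],"jaw": 0.3},
])

```text
time_s: 14.6
tool_pos: [0.5317, -0.1975, 0.1628]
tool_rot: [-179.9, -0.0, 82.0]
force: [-0.7, -0.4, -2.4]
grip_width: 0.0485
grasp_force: 34.9
```

No contact. The remaining travel is 19 mm.

step_arm([
  {"slide": [0.0025,0,0.015],"angular": [0,0,0],"jaw": 0.3},
  {"slide": [0,0,0.012],"angular": [0,0,0],"jaw": 0.3},
  {"slide": [0,0,0.008],"angular": [0,0,0],"jaw": 0.3},
  {"slide": [0,0,0.002],"angular": [0,0,0],"jaw": 0.3},
  {"slide": [0,0,0],"angular": [0,0,0],"jaw": 0.3},
])

```text
time_s: 15.22
tool_pos: [0.5326, -0.1965, 0.1455]
tool_rot: [180.0, 0.0, 82.0]
force: [0.1, -0.1, -1.4]
grip_width: 0.0474
grasp_force: 34.9
```

step_arm([
  {"slide": [0,0,0.003],"angular": [0,0,0],"jaw": 0.3},
  {"slide": [0,0,0],"angular": [0,0,0],"jaw": 0.3},
])

```text
time_s: 15.48
tool_pos: [0.5325, -0.1965, 0.1439]
tool_rot: [-180.0, 0.0, 82.0]
force: [0.6, 0.6, -2.7]
grip_width: 0.0478
grasp_force: 34.9
```

step_arm([
  {"slide": [0,0,0],"angular": [0,0,0],"jaw": 0.6},
  {"slide": [0,0,0],"angular": [0,0,0],"jaw": 0.7},
  {"slide": [0,0,0],"angular": [0,0,0],"jaw": 1},
  {"slide": [0,0,0],"angular": [0,0,0],"jaw": 1},
  {"slide": [0,0,0],"angular": [0,0,0],"jaw": 1},
  {"slide": [0,0,0],"angular": [0,0,0],"jaw": 1},
])

```text
time_s: 16.23
tool_pos: [0.5325, -0.1965, 0.144]
tool_rot: [180.0, 0.0, 82.0]
force: [-0.3, 0.4, 0.0]
grip_width: 0.0853
grasp_force: 0.0
```

step_arm([
  {"slide": [0,0,-0.04],"angular": [0,0,0],"jaw": 1},
  {"slide": [0,0,-0.06],"angular": [0,0,0],"jaw": 1},
  {"slide": [0,0,-0.08],"angular": [0,0,0],"jaw": 1},
  {"slide": [0,0,-0.08],"angular": [0,0,0],"jaw": 1},
  {"slide": [0,0,-0.08],"angular": [0,0,0],"jaw": 1},
  {"slide": [-0.08,0,0],"angular": [0,0,0],"jaw": 1},
  {"slide": [-0.08,0,0],"angular": [0,0,0],"jaw": 1},
  {"slide": [-0.08,0,0],"angular": [0,0,0],"jaw": 1},
  {"slide": [-0.08,0,0],"angular": [0,0,0],"jaw": 1},
  {"slide": [0,0,0],"angular": [0,0,0],"jaw": 1},
])

```text
time_s: 17.48
tool_pos: [0.508, -0.3594, 0.3129]
tool_rot: [-179.9, 0.1, 81.6]
force: [-0.5, 0.6, -0.8]
grip_width: 0.087
grasp_force: 0.0
```

Run:
```python
from h import *
st()
s=env.read_camera('scene');t=env.read_camera('top')
cv2.imwrite('pics/end.png',np.vstack([cv2.resize(s[160:400,160:480,::-1],(400,300)),cv2.resize(t[150:330,130:370,::-1],(400,300))]))
```

```text
17.475 tcp [ 0.508  -0.3594  0.3129] mouth [ 0.5077 -0.3595  0.1879] lean 0.1 [-0. -0. -1.] q [ 49.  15. -21.  78.   5.  88.  21.] w 0.08703501322881073
```

View pics/end.png

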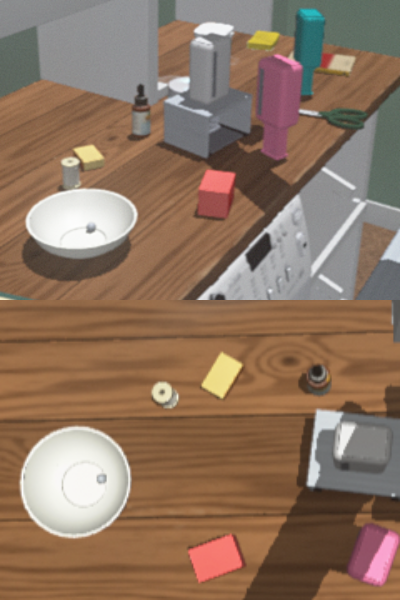

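The bottle stands upright in the rack at (210,65), the ball is in the bowl at (91,228), and the bystanders are where they were.

```bash
python3 -c "
from cell import env
print(env.sign_off())"
```

```text
the job is handed in; nothing more can be done
None
```

The job is done and handed in at about 17.5 s of the 51 s: the ball is in the white bowl, the bottle is back upside down in the rack slot, and nothing else was moved.

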